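Seat the turntable's keyed drive plate

ROBOT

A 6-joint arm with a two-finger parallel gripper is mounted at the origin on a cart in front of the work surface, level with it; the furniture and walls round the work are solid. World frame = base frame: x ahead of the robot, y to its left, z up, the work surface at z = 0. Lengths are in mm, angles in rad, forces in N, time in s.
With the tool pointing down it reaches from about 350 to 975 mm from the base axis. Payload 7.1 kg.
Tool frame: the origin (TCP) lies midway between the tips of the shut fingers; the grasp point (between the pads) lies ctrl.grip_point_offset behind it (ctrl.grip_point_offset is the distance from the TCP to the grasp point, in mm); z points along the fingers, y is the line along which they close (so a half turn about z gives the same grasp; the last joint's range is limited). The gripper opens to 88 mm and grips with 3 to 60 N. Pads are 20 mm wide; open, the fingers measure 115 mm over their backs; the gripper's body (75 mm by 178 mm) begins 61 mm behind the grasp point.
Start: joints at [-1.276, 0.423, 1.63, -0, 1.089, -0.019], TCP at [192.94, -594.457, 222.675] pointing down, gripper open.
Joint ranges: [-3, 3], [-0.9, 2.11], [0.09, 2.58], [-1.31, 4.45], [0.11, 2.69], [-2.54, 2.54]. Speed limits (rad/s): [2.39, 2.39, 3.01, 3.14, 3.14, 3.14].

INTERFACE

Orientations are given as a rotation vector (axis times angle).
In Python, from workcell import ctrl, get_image, close_job, finder gives the robot as it stands.
- The arm moves only by the tool servo_tool, never from a script. Its argument "deltas" is a list of rows, each a list of 2 entries, a list of its own where there are three numbers: the shift along the tool's x, y, z in mm, then the turn, a rotation vector about the tool's x, y, z in rad. A call has 1 to 5 rows; each row is the pose to reach, as a shift and turn from the pose commanded when the call began, along the tool's axes at that moment; what a row does not reach only later rows make up. A row lasts 1/12 s, in which the tool goes at most 41.7 mm and 7.16 degrees, less where a joint would pass 70% of its speed; a pose out of reach is approached as far as the arm can. A call with a gripper value outside its range is refused whole. "grip" is the closure, from -1 (fully open) to 1 (shut), so that 0 is half open, set as the call begins (left out, the last holds). The fingers move at their own pace and stop on an object; the grip force is fixed at half the most. Time passes only in rows, so rows that repeat a pose let the fingers close. It gives the time, the measured TCP pose, the force, the opening and the grip force at its end, in the units of the state.
- ctrl.get_obs(): the state, without advancing time (a new reading comes with each control period).
- get_image(name): name is "scene" or "top"; returns a dict with "frame" (420x560x3 uint8, blue, green, red), "depth" (420x560 float32, mm along the optical axis (not along the pixel's ray), 0 where there is no reading), "K" (3x3 intrinsics, pixels), "pose" (4x4, takes a point from camera to world coordinates). Camera axes: x right, y down, z forward; pixel columns grow to the right and rows downward; lengths in mm; the calibration is good to about 2 mm. A picture is of the moment at which its call begins.
- close_job(): hands the job in; it is judged then, once.
Trained networks look in a picture, given as the dict that the camera call returned (one of the last four; its "shot" number tells which), for a name from the list of things; names that differ only in an ending like _2 or _b are one class to them, and where a whole thing is asked for, a point or a joint stands for the part that bears it (a point fixed in the world has none). Each returns a list of dicts, best first, with "score" (0 to 1); they miss things now and then, are a little off and sometimes report something else, mostly with a low value. They report only what shows in the picture. A call takes as long as a camera call.
- finder.search_frame(query, picture): "rect" ([centre column, centre row, width, height] as shares, 0 to 1, of the picture: columns of its width, rows of its height, round what is visible of it).
- finder.silhouettes(query, picture): "mask" (420x560 bool, what is visible of it) and "rect" ([centre column, centre row, width, height] as shares, 0 to 1, of the picture: columns of its width, rows of its height, round what is visible of it).
The state is a dict: "t": time; "qpos": joint angles; "qvel": joint speeds; "joint_torque": joint torques, N m; "ee_pos": TCP position; "orientation": TCP orientation; "ft_force": force on the tool from outside, world axes, zero at the start; "moment": the same for the moment, N m; "width": finger opening in mm; "grasp_force": force on a finger pad.
Only numpy, scipy, OpenCV 4.12 (cv2) and the standard library are available. Lean on these libraries where they do the work, as an engineer would, in place of code of your own. Each camera call takes 0.05 s, during which the arm holds its last target. There are 200 camera calls.

TASK

The aluminium drive plate of the paint-tin turntable rides up on its locating pin. With the fingertips push the plate round by its upright peg until the notch in its rim stands over the pin, then press the plate down on its centre boss until it is fully home, and take the hand away. Only push and press: do not squeeze the peg, lift the plate or disturb the other things on the bench.

Things in the scene. Friction and masses are not known exactly. Their poses are not given: they have to be found in the camera images.
- turntable: Fixed round grey drive unit of the paint-tin turntable, 160 mm across and 28 mm high; origin on its axis at the bench top, its x axis towards the pin. A 30 mm wide, 28 mm high ear reaches out to 102 mm from the axis under the pin; three feet, 6 mm high, reach out to 99 mm.
- turntable_axis (a point): Point on the upright axis of the drive plate, 28 mm above the bench. The plate is an aluminium disc, 144 mm across and 8 mm thick, that turns about this axis and slides along it. It is found raised, its underside 46 mm above the bench; fully seated it is 12 mm lower.
- pin_tip (a point): Top of the fixed locating pin: an upright round-nosed steel pin, 11 mm in diameter, standing at the turntable's ear 70 mm from the axis. Its top is 45.5 mm above the bench, just under the raised plate, whose rim nearly hides it (its outer edge and the ear stick out beyond the rim).
- notch (a point): Middle of the plate's one rim notch, at the level of the plate's underside, 70 mm from the axis: where the pin's centre belongs. The notch is 16 mm wide, open to the rim and 16 mm deep. Off the pin the plate cannot go down; the pin's round nose draws the notch in when it is less than about 4 mm off.
- peg_top (a point): Top centre of the finger peg: upright, with a smooth black sleeve, 14 mm in diameter, 26 mm high above the plate's upper face (top 80 mm above the bench while the plate is raised), its foot collar 20 mm wide and 3 mm high; 46 mm from the axis, exactly opposite the notch. Pushed along its circle with 1 to 2 N it takes the plate round either way without end, and it stays where left.
- boss_top (a point): Centre of the flat top of the plate's centre boss, 34 mm across, 10 mm above the plate's upper face (64 mm above the bench while the plate is raised, 52 mm when seated). The place to press down. Three flat screw heads, 2 mm high, lie round it 28 mm from the axis.
- seat (a joint): How far the plate has gone down along the axis, m: 0 as found (raised), 0.012 fully seated against a firm stop, negative if lifted. A tight bore holds it at any height: it takes about 5 N to move, stays down once pressed, and does not drop by itself.
- plate (a joint): Angle of the plate, rad, growing counter-clockwise seen from above: 0 when the notch is exactly opposite the pin, +3.14 or -3.14 when the notch is over the pin. It starts between -2.2 and 2.2.
- peg: The finger peg itself; origin at the centre of its foot, on the plate's upper face. Keep the pushing face square to the peg's circle: pushed mostly towards or away from the axis it jams.
- mixing_pot_4: clear plastic mixing pot, 72 mm across, 70 mm high; origin at the centre of its underside. To be left alone.
- tape_roll_3: small roll of dark tape lying flat, 50 mm across, 19 mm high; origin at the centre of its underside. To be left alone.
- marker_1: white and blue marker pen, 135 mm long; origin at the centre of its underside. To be left alone.
- brush_1: flat paint brush, 240 mm long, 50 mm wide, 13 mm high; origin at the centre of its underside. To be left alone.
- spreader_yellow: yellow flat spreader, 82 x 99 mm, 10 mm high; origin at the centre of its underside. To be left alone.
- tin_small_1: small closed paint tin, 70 mm across, 76 mm high; origin at the centre of its underside. To be left alone.
- tint_dropper_2: small dropper bottle with a white cap, 33 mm across, 85 mm high; origin at the centre of its underside. To be left alone.

How it is judged (in metres and radians):
On the way:
1. the notch stands over the pin (horizontal distance between notch and pin_tip below 0.005 m), for 0.1 s.
At the end, for the whole second after the job is handed in: The notch's centre is within 5 mm of the pin's (seen from above), the plate has gone down at least 10.5 mm of its 12 mm and is at rest (horizontal distance between notch and pin_tip below 0.005 m and value of joint seat above 0.0105 m and velocity of joint seat below 0.005 m/s and velocity of joint plate between -0.05 and 0.05 rad/s); the robot touches nothing.
It fails at once if the plate was lifted more than 4 mm (value of joint seat below -0.004 m).
It fails at once if the peg was squeezed or rammed (more than 50 N from the fingers) (contact force between the fingers and peg above 50 N).
It fails at once if one of the loose things on the bench (pot, tape, marker, brush, spreader, tin, dropper bottle) was moved more than 20 mm (distance of any of mixing_pot_4, tape_roll_3, marker_1, brush_1, spreader_yellow, tin_small_1, tint_dropper_2 from where it was at the start of the episode above 0.02 m).
It also fails if it takes over 64 s, if anything falls off the work surface, if the arm or the gripper's body presses on something with over 40 N, if the wrist force passes 120 N, or if a joint passes its speed limit or range.

## Working session

There is one attempt and no reset: what is moved stays moved. The work goes in short steps, Python scripts to look and compute and a tool call to move; the robot and the scene stay as the last step left them, time stands still between calls to the robot, and variables do not carry over. Pictures are saved under pics/ and viewed, at most 10 in all, crops included, and the job is handed in when it is done.

Besides the shell and the picture viewer there is one more tool, called by a JSON object that holds its "name" and its "arguments". servo_tool: Moves the arm, as the interface text tells. Its arguments: {"type":"object","properties":{"deltas":{"type":"array","items":{"type":"array"}},"grip":{"type":"number"}},"required":["deltas"]}

```bash
mkdir -p pics
cat > h.py <<'E'
import numpy as np, cv2
from workcell import ctrl, get_image, close_job, finder
def px2w(p,u,v,z):
    "intersect pixel ray with plane height z"
    d=p["pose"][:3,:3]@np.linalg.solve(p["K"],[u,v,1]); o=p["pose"][:3,3]
    return o+d*(z-o[2])/d[2]
def w2px(p,X):
    c=np.linalg.inv(p["pose"])@np.r_[X,1]; q=p["K"]@c[:3]; return q[:2]/q[2]
def mask(name,p):
    r=finder.silhouettes(name,p); return r
E
python3 - <<'E'
from h import *
for n in ["top","scene"]:
    p=get_image(n); cv2.imwrite(f"pics/{n}0.png",p["frame"]); print(n,p["pose"].round(3).tolist(),p["K"].tolist())
    for q in ["peg","peg_top","boss_top","notch","pin_tip","turntable","plate","mixing_pot","tin_small_1","tint_dropper_2","tape_roll_3","marker_1","brush_1","spreader_yellow"]:
        try:
            for r in finder.search_frame(q,p)[:2]:
                c=np.array(r["rect"])*[560,420,560,420]
                print(q,round(r["score"],2),c.round(1), px2w(p,c[0],c[1],{"peg":67,"peg_top":80,"boss_top":64,"plate":54}.get(q,30)).round(0))
        except Exception as e: print(q,e)
E
```

```text
top [[-0.009, -0.991, 0.134, 360.049], [-1.0, 0.01, 0.008, 177.613], [-0.009, -0.134, -0.991, 1612.391], [0.0, 0.0, 0.0, 1.0]] [[496.7626391549577, 0.0, 270.7443648817329], [0.0, 496.7626391549577, 204.87257434609614], [0.0, 0.0, 1.0]]
peg 0.54 [229.9 167.4  13.4  12.4] [690. 318.  67.]
boss_top 0.81 [261.  216.5  49.   45.6] [533. 220.  64.]
notch 0.69 [260.5 218.4  51.   43.3] [530. 223.  30.]
notch 0.19 [259.2 216.8  45.1  45.5] [536. 227.  30.]
pin_tip 0.92 [263.9 219.8  54.3  54.2] [526. 212.  30.]
pin_tip 0.28 [246.3 153.3  11.2   8.7] [744. 268.  30.]
turntable 0.6 [266.3 219.   59.4  54.2] [528. 204.  30.]
plate 0.94 [261.2 216.5  48.7  47.4] [534. 220.  54.]
mixing_pot 0.63 [346.6 243.2  22.5  22. ] [448. -50.  30.]
mixing_pot 0.6 [182.  200.   68.4  18.3] [592. 476.  30.]
tin_small_1 0.8 [284.8 152.5  21.9  23.3] [745. 142.  30.]
tint_dropper_2 0.43 [246.3 154.   15.4  10.6] [742. 268.  30.]
tape_roll_3 0.65 [228.8 165.3  17.1  15.6] [705. 325.  30.]
marker_1 0.44 [383.8 245.2  42.2   9.8] [ 441. -168.   30.]
brush_1 0.94 [183.  199.4  68.4  16.8] [594. 472.  30.]
spreader_
[... 456 characters left out ...]
4.]
notch 0.93 [269.  222.   58.4  35.3] [563. 190.  30.]
pin_tip 0.95 [270.6 234.1  73.9  59. ] [515. 237.  30.]
turntable 0.38 [203.  212.8  13.6  31.8] [732. 268.  30.]
plate 0.97 [268.4 221.6  57.   34.7] [533. 225.  54.]
plate 0.23 [268.4 223.2  57.2  31.7] [527. 231.  54.]
mixing_pot 0.92 [355.8 207.2  24.3  30. ] [443. -41.  30.]
tin_small_1 0.81 [232.  197.9  24.5  38.3] [747. 147.  30.]
tint_dropper_2 0.77 [202.6 210.5  13.5  32.5] [744. 260.  30.]
tape_roll_3 0.64 [192.6 229.   21.   15.6] [679. 347.  30.]
marker_1 0.6 [375.5 202.2  17.6  15.2] [ 419. -108.   30.]
brush_1 0.65 [164.5 273.7 102.1  44.6] [565. 516.  30.]
spreader_yellow 0.91 [212.1 334.6  55.9  41.6] [348. 575.  30.]
```

```bash
python3 -c "
from h import *
print(ctrl.get_obs(), ctrl.grip_point_offset)"
```

```text
{'t': 1.5, 'qpos': array([-1.27598556e+00,  4.23105279e-01,  1.62987907e+00, -4.60324259e-05,
        1.08854143e+00, -1.89977980e-02]), 'qvel': array([ 0.00015755, -0.00092938, -0.00130903,  0.00092178,  0.00062683,
       -0.00069897]), 'joint_torque': array([ 5.95008933e-04, -5.44565356e+01, -2.74039131e+01,  6.44885958e-02,
        1.68583699e-02, -6.49109353e-06]), 'ee_pos': array([ 192.94493071, -594.48680205,  222.68000479]), 'orientation': array([ 3.10292435e+00,  4.90931153e-01, -4.90108838e-05]), 'ft_force': array([ 0.3506452 , -0.07067191,  0.16369311]), 'moment': array([ 0.02155511, -0.06974146, -0.05459639]), 'grasp_force': 0.0, 'width': 87.97177237175964} 18.700000000000003
```

View pics/top0.png

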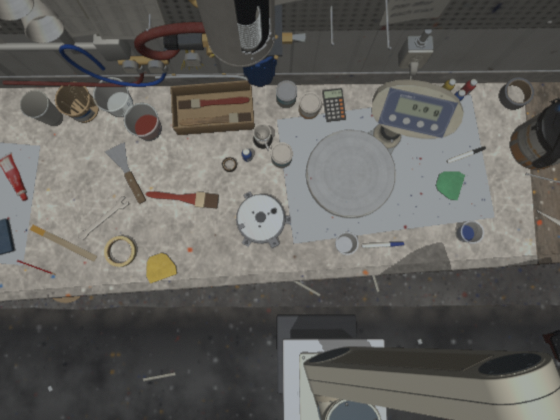

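View pics/scene0.png

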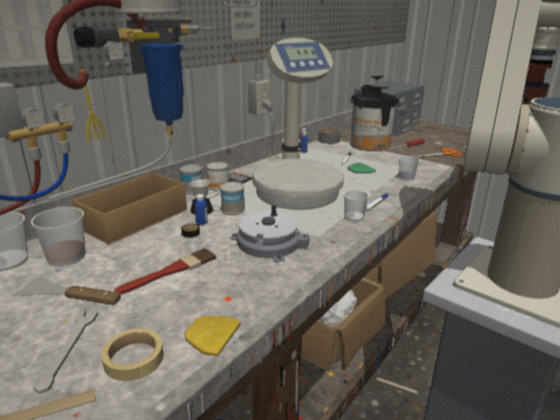

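The top picture shows the turntable near pixel (261,217) with the peg probably at (274,211). The scene picture shows it at (269,225). I'll enlarge both.

Run:
```python
from h import *
a=get_image("top"); b=get_image("scene")
A=cv2.resize(a["frame"][182:252,226:296],None,fx=8,fy=8,interpolation=cv2.INTER_CUBIC)
B=cv2.resize(b["frame"][190:265,225:315],None,fx=8,fy=8,interpolation=cv2.INTER_CUBIC)[:560,:720]
A=cv2.resize(A,(390,390)); B=cv2.resize(B,(410,320))
C=np.zeros((400,800,3),np.uint8); C[:390,:390]=A; C[:320,390:]=B[:, :410]
cv2.imwrite("pics/z1.png",C)
r=finder.silhouettes("plate",a)[0]; m=r["mask"].astype(np.uint8)
c,_=cv2.findContours(m,0,1); e=cv2.fitEllipse(max(c,key=len)); print(e, px2w(a,*e[0],54))
r=finder.silhouettes("plate",b)[0]; m=r["mask"].astype(np.uint8)
c,_=cv2.findContours(m,0,1); e=cv2.fitEllipse(max(c,key=len)); print(e, px2w(b,*e[0],54))
X=np.array([533,221,54]);print(w2px(a,X),w2px(b,X))
```

```text
((260.1086120605469, 216.9799041748047), (43.62023162841797, 44.9323616027832), 147.7288818359375) [532.16100097 223.3857982   54.        ]
((268.7187194824219, 224.3128662109375), (29.92430305480957, 55.64582061767578), 90.1423568725586) [522.75870285 235.2803102   54.        ]
[260.86278014 216.70820061] [269.49701135 221.11812997]
```

View pics/z1.png

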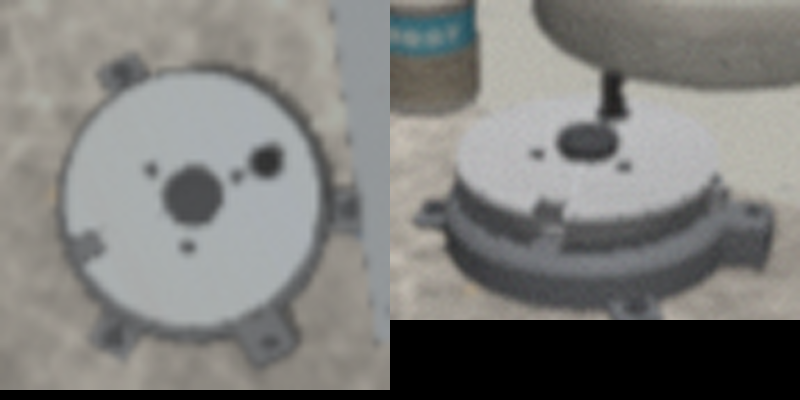

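Both crops agree: boss at top-crop (193,196), peg (266,160), notch (88,247), ear with the pin at (268,335). I'll convert these to world positions.

Run:
```python
from h import *
a=get_image("top"); b=get_image("scene")
f=lambda u,v:(226+u/5.571,182+v/5.571)
g=lambda u,v:(225+(u-390)*90/410,190+v*70/320)
P={}
for n,uv,z in [("boss",(193,196),64),("peg",(266,160),80),("notch",(88,247),54),("ear",(268,335),28)]:
    P[n]=px2w(a,*f(*uv),z); print(n,P[n].round(1))
for n,uv,z in [("boss",(587,133),64),("peg",(612,75),80),("notch",(549,213),54),("pin",(718,185),45)]:
    print("scene",n,px2w(b,*g(*uv),z).round(1))
c=P["boss"]
for n in P: d=P[n]-c; print(n,np.hypot(*d[:2]).round(1),np.arctan2(d[1],d[0]).round(3))
# depth centre check
for p in(a,b):
    H,W=420,560; v,u=np.mgrid[:H,:W]; d=p["depth"]
    q=np.stack([(u-p["K"][0,2])*d/p["K"][0,0],(v-p["K"][1,2])*d/p["K"][1,1],d],-1)@p["pose"][:3,:3].T+p["pose"][:3,3]
    s=(d>0)&(abs(q[...,2]-54)<5)&(np.hypot(q[...,0]-533,q[...,1]-221)<85)
    xy=q[s][:,:2].astype(np.float32); print(len(xy),cv2.minEnclosingCircle(xy),xy.mean(0),np.median(q[s][:,2]))
```

```text
boss [530.4 221.4  64. ]
peg [548.4 180.1  80. ]
notch [503.1 281.2  54. ]
ear [454. 180.  28.]
scene boss [529.4 229.6  64. ]
scene peg [545.8 190.7  80. ]
scene notch [496.1 295.6  54. ]
scene pin [461.3 200.6  45. ]
boss 0.0 0.0
peg 45.1 -1.159
notch 65.8 1.999
ear 86.9 -2.645
1245 ((533.2883911132812, 224.04122924804688), 72.23197174072266) [532.9729  223.47739] 53.84500311637589
1150 ((531.3087768554688, 228.44674682617188), 74.38154602050781) [526.89453 233.16586] 52.017742061537234
```

```bash
cat >> h.py <<'E'
def pose():
    from scipy.spatial.transform import Rotation as R
    o=ctrl.get_obs(); M=R.from_rotvec(o["orientation"]).as_matrix()
    return o["ee_pos"],M,np.arctan2(M[1,1],M[0,1]),o
def plan(wps,n=5):
    "wps: (x,y,z,psi) world; psi = heading of tool y. Prints rows, chunks of n per call"
    p,M,ps,o=pose(); print("t",round(o["t"],2),"at",p.round(1),"psi",round(ps,3),"tilt",M[:,2].round(4),"F",o["ft_force"].round(1),"w",round(o["width"],1))
    p=np.array([*p,ps])
    for k in range(0,len(wps),n):
        X=np.array([-np.sin(p[3]),np.cos(p[3])]);Y=np.array([np.cos(p[3]),np.sin(p[3])])
        for w in wps[k:k+n]:
            d=np.array(w)-p; print([[round(float(d[:2]@X),1),round(float(d[:2]@Y),1),round(float(-d[2]),1)],[0,0,round(float(-d[3]),3)]],end=",")
        print(); p=np.array(wps[min(k+n,len(wps))-1])
E
python3 - <<'E'
from h import *
s=np.array([193,-594.5,222.7,-1.257]); e=np.array([521,169,130,.411])
plan([s+(e-s)*f for f in (.2,.4,.6,.8,1)],1)
E
```

```text
t 1.8 at [ 193.  -594.5  222.7] psi -1.257 tilt [ 0. -0. -1.] F [-0.  -0.3  0. ] w 87.4
[[109.6, -124.9, 18.5], [0, 0, -0.334]],
[[144.4, -82.2, 18.5], [0, 0, -0.334]],
[[163.4, -30.4, 18.5], [0, 0, -0.334]],
[[164.3, 24.8, 18.5], [0, 0, -0.334]],
[[147.2, 77.2, 18.5], [0, 0, -0.334]],
```

{"name": "servo_tool", "arguments": {"deltas": [[[22,-25,3.7],[0,0,-0.067]],[[44,-50,7.4],[0,0,-0.134]],[[66,-75,11],[0,0,-0.2]],[[88,-100,15],[0,0,-0.267]],[[109.6,-124.9,18.5],[0,0,-0.334]]], "grip": 1}}

```text
t: 2.22
ee_pos: [258.9, -440.4, 204.0]
orientation: [2.977, 1.004, 0.0]
ft_force: [0.2, 0.6, -0.7]
width: 58.3
grasp_force: 0.0
```

{"name": "servo_tool", "arguments": {"deltas": [[[29,-16.5,3.7],[0,0,-0.067]],[[58,-33,7.4],[0,0,-0.134]],[[87,-49.5,11],[0,0,-0.2]],[[116,-66,15],[0,0,-0.267]],[[144.4,-82.2,18.5],[0,0,-0.334]]]}}

```text
t: 2.63
ee_pos: [324.6, -287.7, 185.7]
orientation: [2.768, 1.485, 0.0]
ft_force: [-0.6, -0.4, -0.4]
width: 24.7
grasp_force: 0.0
```

{"name": "servo_tool", "arguments": {"deltas": [[[33,-6,3.7],[0,0,-0.067]],[[65,-12,7.4],[0,0,-0.134]],[[98,-18,11],[0,0,-0.2]],[[131,-24,15],[0,0,-0.267]],[[163.4,-30.4,18.5],[0,0,-0.334]]]}}

```text
t: 3.05
ee_pos: [390.3, -134.9, 167.3]
orientation: [2.482, 1.924, 0.001]
ft_force: [0.5, -0.3, -0.3]
width: 0.6
grasp_force: 0.0
```

{"name": "servo_tool", "arguments": {"deltas": [[[33,5,3.7],[0,0,-0.067]],[[66,10,7.4],[0,0,-0.134]],[[99,15,11],[0,0,-0.2]],[[132,20,15],[0,0,-0.267]],[[164.3,24.8,18.5],[0,0,-0.334]]]}}

```text
t: 3.47
ee_pos: [455.7, 18.1, 148.7]
orientation: [2.127, 2.311, 0.001]
ft_force: [0.4, 0.3, -0.2]
width: 0.3
grasp_force: 0.0
```

{"name": "servo_tool", "arguments": {"deltas": [[[30,15,3.7],[0,0,-0.067]],[[60,31,7.4],[0,0,-0.134]],[[90,46,11],[0,0,-0.2]],[[120,62,15],[0,0,-0.267]],[[147.2,77.2,18.5],[0,0,-0.334]]]}}

```text
t: 3.88
ee_pos: [521.0, 171.3, 130.1]
orientation: [1.714, 2.633, 0.001]
ft_force: [0.5, -0.9, -0.0]
width: 0.7
grasp_force: 0.0
```

{"name": "servo_tool", "arguments": {"deltas": [[[1,0,30],[0,0,0]],[[2,0,50],[0,0,0]],[[2,0,62],[0,0,0]],[[2,0,66],[0,0,0]],[[2,0,66],[0,0,0]]]}}

```text
t: 4.3
ee_pos: [519.1, 170.6, 63.4]
orientation: [-1.719, -2.628, 0.002]
ft_force: [-0.3, 0.2, 0.1]
width: 0.6
grasp_force: 0.0
```

Run:
```python
from h import *
a=get_image("top"); b=get_image("scene")
A=cv2.resize(a["frame"][177:257,216:306],None,fx=4.4,fy=4.4,interpolation=cv2.INTER_CUBIC)
B=cv2.resize(b["frame"][180:265,225:315],None,fx=4.4,fy=4.4,interpolation=cv2.INTER_CUBIC)
C=np.zeros((380,800,3),np.uint8); C[:A.shape[0],:A.shape[1]]=A; C[:B.shape[0],400:400+B.shape[1]]=B
cv2.imwrite("pics/z2.png",C)
c=np.array([532,224])
W=[]
for t in np.linspace(-1.16,.5,30):
    pass
p,M,ps,o=pose(); print(p,ps,o["ft_force"]); 
X=np.array([*p]); print((w2px(a,X)-[216,177])*4.4,(w2px(b,X)-[225,180])*4.4+[400,0])
```

```text
[520.26748791 170.80143475  64.95160686] 0.41229034605590403 [ 0.02961308 -0.41907983  0.27879119]
[267.61871767 190.12510899] [670.24338551 141.55199061]
```

View pics/z2.png

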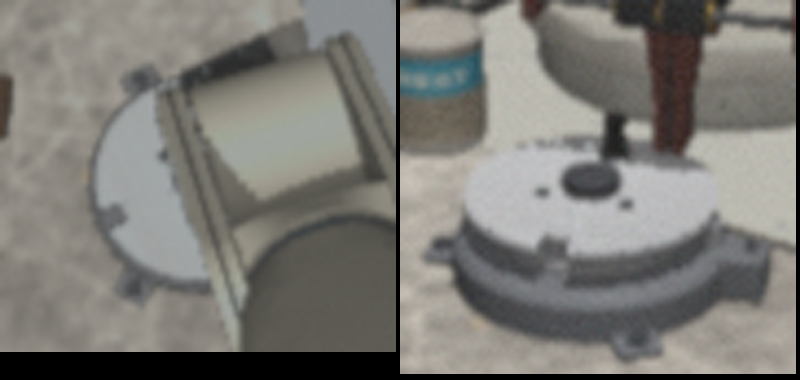

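The fingertip stands at (672,150), just on the clockwise side of the peg at (612,135), with clearance. The ear with the pin is at (740,265) and the notch at (550,250). Next I plan the arc push.

```bash
cat >> h.py <<'E'
C0=np.array([532,224.]); D=20.5
def arc(t0,t1,n,z=64,c=C0):
    W=[]
    for t in np.linspace(t0,t1,n+1)[1:]:
        q=c+46*np.array([np.cos(t),np.sin(t)])-D*np.array([-np.sin(t),np.cos(t)]); W.append((*q,z,t+np.pi/2))
    return W
E
python3 -c "
from h import *
plan(arc(-1.4,-1.0,5)+arc(-1.0,.3,20))"
```

```text
t 4.4 at [520.3 170.8  65. ] psi 0.412 tilt [ 1.e-03  3.e-04 -1.e+00] F [ 0.  -0.4  0.3] w 0.5
[[1.9, 4.4, 1.0], [0, 0, 0.161]],[[-0.1, 7.9, 1.0], [0, 0, 0.081]],[[-1.9, 11.5, 1.0], [0, 0, 0.001]],[[-3.4, 15.2, 1.0], [0, 0, -0.079]],[[-4.6, 19.1, 1.0], [0, 0, -0.159]],
[[-1.2, 3.0, -0.0], [0, 0, -0.065]],[[-2.3, 6.1, -0.0], [0, 0, -0.13]],[[-3.1, 9.3, -0.0], [0, 0, -0.195]],[[-3.7, 12.5, -0.0], [0, 0, -0.26]],[[-4.1, 15.8, -0.0], [0, 0, -0.325]],
[[-1.2, 3.0, -0.0], [0, 0, -0.065]],[[-2.3, 6.1, -0.0], [0, 0, -0.13]],[[-3.1, 9.3, -0.0], [0, 0, -0.195]],[[-3.7, 12.5, -0.0], [0, 0, -0.26]],[[-4.1, 15.8, -0.0], [0, 0, -0.325]],
[[-1.2, 3.0, -0.0], [0, 0, -0.065]],[[-2.3, 6.1, -0.0], [0, 0, -0.13]],[[-3.1, 9.3, -0.0], [0, 0, -0.195]],[[-3.7, 12.5, -0.0], [0, 0, -0.26]],[[-4.1, 15.8, -0.0], [0, 0, -0.325]],
[[-1.2, 3.0, -0.0], [0, 0, -0.065]],[[-2.3, 6.1, -0.0], [0, 0, -0.13]],[[-3.1, 9.3, -0.0], [0, 0, -0.195]],[[-3.7, 12.5, -0.0], [0, 0, -0.26]],[[-4.1, 15.8, -0.0], [0, 0, -0.325]],
```

{"name": "servo_tool", "arguments": {"deltas": [[[0,6,0],[0,0,0]],[[-1,9,0],[0,0,0]],[[-2,12,0],[0,0,0]],[[-3.4,15.2,0],[0,0,-0.079]],[[-4.6,19.1,0],[0,0,-0.159]]]}}

```text
t: 4.82
ee_pos: [539.8, 174.5, 64.8]
orientation: [1.499, 2.76, 0.001]
ft_force: [0.6, -0.5, -1.3]
width: 0.5
grasp_force: 0.2
```

{"name": "servo_tool", "arguments": {"deltas": [[[-1.2,3,0],[0,0,-0.065]],[[-2.3,6.1,0],[0,0,-0.13]],[[-3.1,9.3,0],[0,0,-0.195]],[[-3.7,12.5,0],[0,0,-0.26]],[[-4.1,15.8,0],[0,0,-0.325]]]}}

```text
t: 5.23
ee_pos: [554.9, 179.3, 64.6]
orientation: [1.034, 2.966, -0.0]
ft_force: [-0.6, -2.7, 0.6]
width: 0.4
grasp_force: 0.8
```

Run:
```python
from h import *
b=get_image("scene")
cv2.imwrite("pics/z3.png",cv2.resize(b["frame"][180:265,225:315],None,fx=6,fy=6,interpolation=cv2.INTER_CUBIC))
plan(arc(-.675,.3,15))
```

```text
t 5.28 at [555.6 179.6  64.6] psi 0.904 tilt [ 0.001  0.    -1.   ] F [-0.3  0.  -0.5] w 0.1
[[-1.1, 2.5, 0.6], [0, 0, -0.057]],[[-2.1, 5.6, 0.6], [0, 0, -0.122]],[[-3.0, 8.7, 0.6], [0, 0, -0.187]],[[-3.7, 11.9, 0.6], [0, 0, -0.252]],[[-4.1, 15.2, 0.6], [0, 0, -0.317]],
[[-1.2, 3.0, -0.0], [0, 0, -0.065]],[[-2.3, 6.1, -0.0], [0, 0, -0.13]],[[-3.1, 9.3, -0.0], [0, 0, -0.195]],[[-3.7, 12.5, -0.0], [0, 0, -0.26]],[[-4.1, 15.8, -0.0], [0, 0, -0.325]],
[[-1.2, 3.0, -0.0], [0, 0, -0.065]],[[-2.3, 6.1, -0.0], [0, 0, -0.13]],[[-3.1, 9.3, -0.0], [0, 0, -0.195]],[[-3.7, 12.5, -0.0], [0, 0, -0.26]],[[-4.1, 15.8, -0.0], [0, 0, -0.325]],
```

View pics/z3.png

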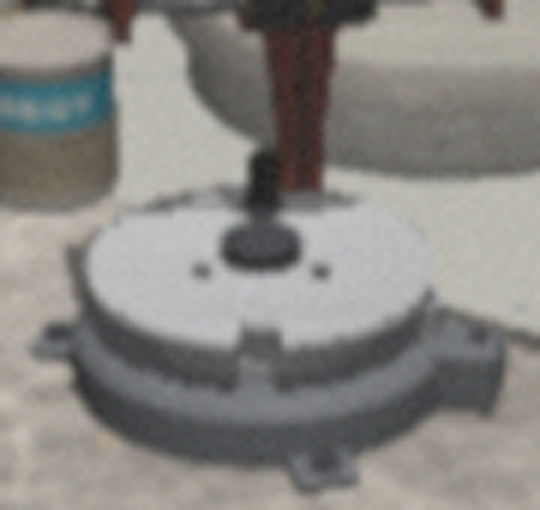

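The peg at (263,185) has moved with the fingers, which touch it at (285,180), and the notch at (262,345) has begun to turn. I'll continue.

{"name": "servo_tool", "arguments": {"deltas": [[[-1.1,2.5,0],[0,0,-0.057]],[[-2.1,5.6,0],[0,0,-0.122]],[[-3,8.7,0],[0,0,-0.187]],[[-3.7,11.9,0],[0,0,-0.252]],[[-4.1,15.2,0],[0,0,-0.317]]]}}

```text
t: 5.7
ee_pos: [567.6, 188.6, 64.5]
orientation: [0.555, 3.092, -0.0]
ft_force: [0.5, -1.4, 0.4]
width: 0.1
grasp_force: 0.8
```

{"name": "servo_tool", "arguments": {"deltas": [[[-1.2,3,0],[0,0,-0.065]],[[-2.3,6.1,0],[0,0,-0.13]],[[-3.1,9.3,0],[0,0,-0.195]],[[-3.7,12.5,0],[0,0,-0.26]],[[-4.1,15.8,0],[0,0,-0.325]]]}}

```text
t: 6.12
ee_pos: [577.2, 202.1, 64.6]
orientation: [0.048, 3.14, -0.0]
ft_force: [1.1, -1.5, 0.0]
width: 0.3
grasp_force: 0.8
```

{"name": "servo_tool", "arguments": {"deltas": [[[-1.2,3,0],[0,0,-0.065]],[[-2.3,6.1,0],[0,0,-0.13]],[[-3.1,9.3,0],[0,0,-0.195]],[[-3.7,12.5,0],[0,0,-0.26]],[[-4.1,15.8,0],[0,0,-0.325]]]}}

```text
t: 6.53
ee_pos: [582.0, 217.9, 64.7]
orientation: [-0.461, 3.106, -0.0]
ft_force: [0.9, -2.0, -0.2]
width: 0.7
grasp_force: 0.8
```

Run:
```python
from h import *
a=get_image("top"); b=get_image("scene")
A=cv2.resize(a["frame"][182:252,226:296],None,fx=5.5,fy=5.5,interpolation=cv2.INTER_CUBIC)
B=cv2.resize(b["frame"][190:265,225:315],None,fx=4.5,fy=4.5,interpolation=cv2.INTER_CUBIC)
C=np.zeros((400,800,3),np.uint8); C[:A.shape[0],:A.shape[1]]=A; C[:B.shape[0],390:390+B.shape[1]]=B
cv2.imwrite("pics/z4.png",C)
plan(arc(.3,.5,5))
```

```text
t 6.63 at [581.8 218.2  64.6] psi 1.864 tilt [ 1.1e-03  4.0e-04 -1.0e+00] F [-0.5  0.1  0.4] w 0.5
[[-0.9, 1.6, 0.6], [0, 0, -0.047]],[[-1.6, 3.5, 0.6], [0, 0, -0.087]],[[-2.2, 5.4, 0.6], [0, 0, -0.127]],[[-2.8, 7.3, 0.6], [0, 0, -0.167]],[[-3.2, 9.3, 0.6], [0, 0, -0.207]],
```

View pics/z4.png

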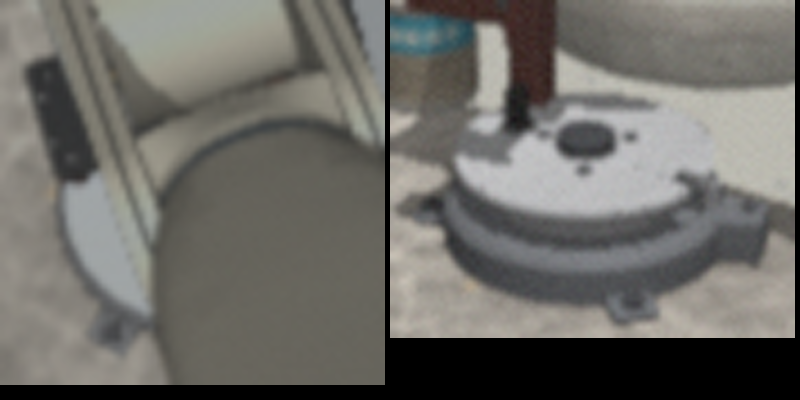

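The notch near (688,190) is now close to the pin at about (712,195), but not there yet. I'll push a bit more, then back off for an unobstructed top view.

{"name": "servo_tool", "arguments": {"deltas": [[[-0.9,1.6,0],[0,0,-0.047]],[[-1.6,3.5,0],[0,0,-0.087]],[[-2.2,5.4,0],[0,0,-0.127]],[[-2.5,6.4,0],[0,0,-0.147]],[[-2.5,6.4,0],[0,0,-0.147]]]}}

```text
t: 7.05
ee_pos: [582.0, 224.8, 64.4]
orientation: [-0.683, 3.066, 0.0]
ft_force: [0.8, 0.1, 0.4]
width: 0.7
grasp_force: 0.5
```

{"name": "servo_tool", "arguments": {"deltas": [[[0,-8,0],[0,0,0]],[[0,-25,-10],[0,0,0]],[[0,-45,-40],[0,0,0]],[[0,-80,-60],[0,0,0]],[[0,-115,-70],[0,0,0]]]}}

```text
t: 7.47
ee_pos: [632.2, 120.0, 137.0]
orientation: [-0.685, 3.063, 0.0]
ft_force: [1.9, 0.4, 0.5]
width: 0.7
grasp_force: 0.0
```

{"name": "servo_tool", "arguments": {"deltas": [[[0,-40,0],[0,0,0]],[[0,-80,0],[0,0,0]],[[0,-120,0],[0,0,0]],[[0,-160,0],[0,0,0]],[[0,-160,0],[0,0,0]]]}}

```text
t: 7.88
ee_pos: [701.4, -31.1, 134.5]
orientation: [-0.675, 3.066, -0.004]
ft_force: [-0.5, -0.4, 1.4]
width: 0.5
grasp_force: 0.0
```

```bash
cat >> h.py <<'E'
def snap(fn):
    p=[get_image("top") for _ in range(4)]; a=p[-1]
    f=np.mean([q["frame"] for q in p],0).astype(np.uint8)
    s=8; S=np.diag([s,s,1.]); ctr=w2px(a,[532,224,54])
    A=cv2.resize(f[185:250,228:293],None,fx=9,fy=9,interpolation=cv2.INTER_CUBIC)
    cv2.imwrite(fn,A); return a
E
python3 - <<'E'
from h import *
a=snap("pics/z5.png"); print(pose()[0])
E
```

```text
[698.05935028 -23.62152119 133.76670609]
```

View pics/z5.png

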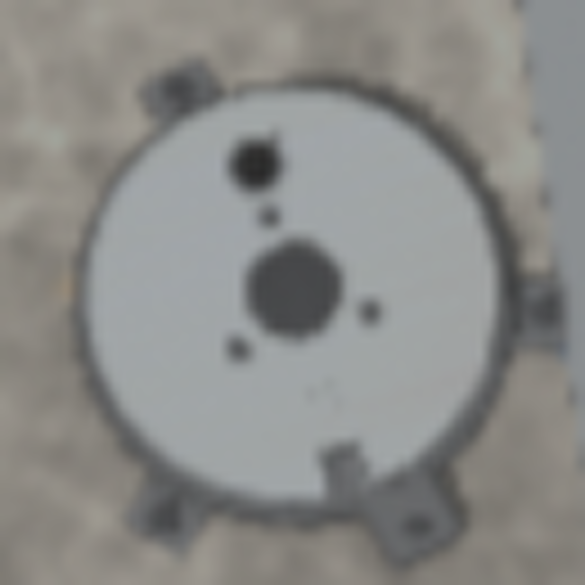

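The peg is at (257,165), boss (294,289), notch mouth (345,478), ear hole (418,524) and ear end midpoint about (432,543). The notch is still short of the ear.

Run:
```python
from h import *
a=get_image("top"); f=lambda u,v:(228+(u-4)/9,185+(v-4)/9)
b=px2w(a,*f(294,289),64); print(b)
c=b[:2]
for n,uv,z in [("peg",(257,165),80),("notchmouth",(345,475),54),("screw1",(268,216),56),("screw2",(370,312),56),("screw3",(238,349),56),("hole",(418,524),28),("earend",(432,543),28),("f1",(182,90),6),("f2",(545,312),6),("f3",(165,518),6)]:
    w=px2w(a,*f(*uv),z); d=w[:2]-c; print(n,w.round(1),np.hypot(*d).round(1),np.arctan2(d[1],d[0]).round(3))
```

```text
[532.04097643 222.72981334  64.        ]
peg [573.6 234.8  80. ] 43.2 0.283
notchmouth [467.7 205.6  54. ] 66.5 -2.882
screw1 [558.8 231.9  56. ] 28.3 0.331
screw2 [524.6 196.4  56. ] 27.4 -1.847
screw3 [512.  242.7  56. ] 28.3 2.358
hole [451.9 180.4  28. ] 90.6 -2.655
earend [445.2 175.5  28. ] 98.9 -2.644
f1 [611.7 264.7   6. ] 90.0 0.485
f2 [529.2 133.8   6. ] 88.9 -1.602
f3 [456.2 271.3   6. ] 90.0 2.572
```

Peg angle is now about 0.275 and the target, opposite the ear, is about 0.49. The finger's effective half-thickness comes out near 5 mm, so D is about 12.

Run:
```python
import h; from h import *
h.C0=np.array([532,223.]); h.D=12
c=h.C0
pre=(582,200,120,1.75)
p=pose(); s=np.array([*p[0],p[2]])
plan([s+(np.array(pre)-s)*.5,pre],1)
plan([(582,200,64,1.75)]*1,1)
print("arc from pre")
import types
h.pose=lambda:(np.array([582,200,64.]),p[1],1.75,p[3])
plan(h.arc(.1,.3,5,c=c)+h.arc(.3,.49,5,c=c))
```

```text
t 8.13 at [698.  -23.  133.9] psi 2.011 tilt [-1.2e-03  4.0e-04 -1.0e+00] F [0.7 0.1 0.7] w 0.3
[[4.9, 125.6, 6.9], [0, 0, 0.131]],
[[21.3, 123.9, 6.9], [0, 0, 0.131]],
t 8.13 at [698.  -23.  133.9] psi 2.011 tilt [-1.2e-03  4.0e-04 -1.0e+00] F [0.7 0.1 0.7] w 0.3
[[9.9, 251.2, 69.9], [0, 0, 0.261]],
arc from pre
t 8.13 at [582. 200.  64.] psi 1.75 tilt [-1.2e-03  4.0e-04 -1.0e+00] F [0.7 0.1 0.7] w 0.3
[[-0.4, 17.8, -0.0], [0, 0, 0.039]],[[-0.9, 19.6, -0.0], [0, 0, -0.001]],[[-1.4, 21.4, -0.0], [0, 0, -0.041]],[[-1.7, 23.3, -0.0], [0, 0, -0.081]],[[-2.0, 25.2, -0.0], [0, 0, -0.121]],
[[-0.4, 1.8, -0.0], [0, 0, -0.038]],[[-0.8, 3.5, -0.0], [0, 0, -0.076]],[[-1.1, 5.3, -0.0], [0, 0, -0.114]],[[-1.3, 7.1, -0.0], [0, 0, -0.152]],[[-1.4, 8.9, -0.0], [0, 0, -0.19]],
```

{"name": "servo_tool", "arguments": {"deltas": [[[2,38,2],[0,0,0.04]],[[3,76,4],[0,0,0.08]],[[5,110,6],[0,0,0.12]],[[4.9,125.6,6.9],[0,0,0.131]],[[4.9,125.6,6.9],[0,0,0.131]]]}}

```text
t: 8.55
ee_pos: [638.1, 92.0, 127.1]
orientation: [0.49, -3.101, -0.001]
ft_force: [-0.2, -0.2, -0.5]
width: 0.2
grasp_force: 0.0
```

{"name": "servo_tool", "arguments": {"deltas": [[[7,38,2],[0,0,0.04]],[[14,76,4],[0,0,0.08]],[[19,110,6],[0,0,0.12]],[[21.3,123.9,6.9],[0,0,0.131]],[[21.3,123.9,6.9],[0,0,0.131]]]}}

```text
t: 8.97
ee_pos: [581.2, 202.1, 120.4]
orientation: [0.286, -3.128, -0.0]
ft_force: [0.8, -0.5, 0.3]
width: 0.4
grasp_force: 0.0
```

{"name": "servo_tool", "arguments": {"deltas": [[[0,0,30],[0,0,0]],[[0,0,50],[0,0,0]],[[0,0,55],[0,0,0]],[[0,0,55],[0,0,0]],[[0,0,55],[0,0,0]]]}}

```text
t: 9.38
ee_pos: [583.6, 198.6, 65.8]
orientation: [-0.279, 3.129, -0.0]
ft_force: [0.2, 0.3, -0.2]
width: 0.0
grasp_force: 0.0
```

Run:
```python
import h; from h import *
h.D=12; c=np.array([532,223.])
plan(h.arc(.1,.3,5,c=c)+h.arc(.3,.49,5,c=c))
```

```text
t 9.38 at [583.6 198.6  65.8] psi 1.749 tilt [ 3.e-04 -0.e+00 -1.e+00] F [ 0.2  0.3 -0.2] w 0.0
[[0.9, 19.4, 1.8], [0, 0, 0.038]],[[0.4, 21.2, 1.8], [0, 0, -0.002]],[[-0.0, 23.1, 1.8], [0, 0, -0.042]],[[-0.4, 24.9, 1.8], [0, 0, -0.082]],[[-0.7, 26.8, 1.8], [0, 0, -0.122]],
[[-0.4, 1.8, -0.0], [0, 0, -0.038]],[[-0.8, 3.5, -0.0], [0, 0, -0.076]],[[-1.1, 5.3, -0.0], [0, 0, -0.114]],[[-1.3, 7.1, -0.0], [0, 0, -0.152]],[[-1.4, 8.9, -0.0], [0, 0, -0.19]],
```

{"name": "servo_tool", "arguments": {"deltas": [[[0,10,1],[0,0,0]],[[0,16,1],[0,0,0]],[[-1,20,1],[0,0,-0.04]],[[-1.5,23,1],[0,0,-0.08]],[[-2,25.2,1],[0,0,-0.12]]]}}

```text
t: 9.8
ee_pos: [580.9, 225.4, 65.5]
orientation: [-0.471, 3.104, 0.0]
ft_force: [-0.1, -0.9, 1.1]
width: 0.2
grasp_force: 0.6
```

{"name": "servo_tool", "arguments": {"deltas": [[[-0.4,1.8,0],[0,0,-0.038]],[[-0.8,3.5,0],[0,0,-0.076]],[[-1.1,5.3,0],[0,0,-0.114]],[[-1.3,7.1,0],[0,0,-0.152]],[[-1.4,8.9,0],[0,0,-0.19]]]}}

```text
t: 10.22
ee_pos: [580.0, 234.1, 65.6]
orientation: [-0.763, 3.045, -0.0]
ft_force: [1.4, -1.5, 0.1]
width: 0.2
grasp_force: 0.7
```

{"name": "servo_tool", "arguments": {"deltas": [[[0,0,0],[0,0,0]],[[0,0,0],[0,0,0]]]}}

```text
t: 10.38
ee_pos: [579.5, 233.9, 65.2]
orientation: [-0.758, 3.047, 0.0]
ft_force: [0.7, -1.0, 0.1]
width: -0.0
grasp_force: 0.0
```

{"name": "servo_tool", "arguments": {"deltas": [[[0,-8,0],[0,0,0]],[[0,-25,-10],[0,0,0]],[[0,-45,-40],[0,0,0]],[[0,-80,-60],[0,0,0]],[[0,-115,-70],[0,0,0]]]}}

```text
t: 10.8
ee_pos: [634.8, 131.0, 137.4]
orientation: [-0.76, 3.045, -0.0]
ft_force: [1.2, 0.7, 1.7]
width: 0.4
grasp_force: 0.0
```

{"name": "servo_tool", "arguments": {"deltas": [[[15,-40,0],[0,0,0]],[[30,-80,0],[0,0,0]],[[45,-120,0],[0,0,0]],[[50,-140,0],[0,0,0]],[[50,-140,0],[0,0,0]]]}}

```text
t: 11.22
ee_pos: [655.5, -20.9, 134.7]
orientation: [-0.751, 3.05, -0.002]
ft_force: [0.2, 1.3, -0.6]
width: 0.1
grasp_force: 0.0
```

Run:
```python
from h import *
a=snap("pics/z6.png"); print(pose()[0],pose()[2])
```

```text
[654.31315043 -14.75893049 134.32175411] 2.0590277168751383
```

View pics/z6.png

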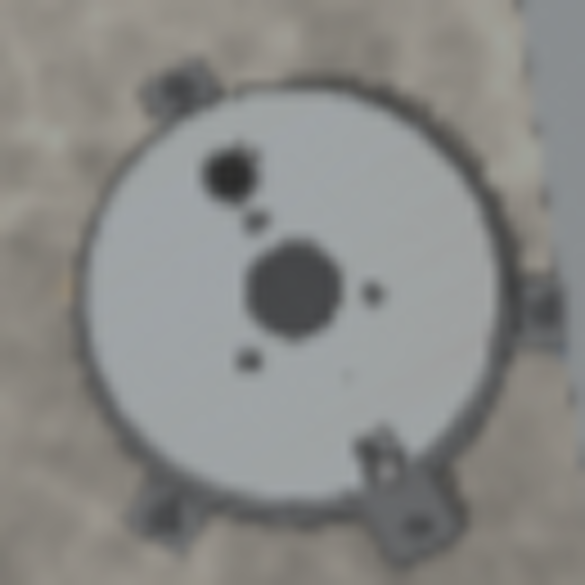

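The bright pin now shows inside the notch at (388,464). The notch is at about (381,457), the peg at (230,175) and the screws at (256,221), (372,294), (249,361).

Run:
```python
from h import *
a=get_image("top"); f=lambda u,v:(228+(u-4)/9,185+(v-4)/9)
c=px2w(a,*f(294,289),64)[:2]
for n,uv,z,o in [("peg",(230,175),80,0),("notch",(381,457),54,np.pi),("screw1",(256,221),56,0),("screw2",(372,294),56,2.094),("screw3",(249,361),56,-2.094),("pin",(388,464),44,np.pi)]:
    w=px2w(a,*f(*uv),z); d=w[:2]-c; print(n,w.round(1),np.hypot(*d).round(1),(np.arctan2(d[1],d[0])+o).round(3))
import h; h.D=12; c=np.array([532,223.])
plan([(581,212,120,2.03)],1)
```

```text
peg [570.2 244.2  80. ] 43.7 0.512
notch [473.9 193.   54. ] 65.3 0.472
screw1 [557.1 236.2  56. ] 28.4 0.492
screw2 [530.9 195.7  56. ] 27.1 0.481
screw3 [507.8 238.8  56. ] 29.1 0.461
pin [472.2 190.7  44. ] 67.9 0.491
t 11.47 at [654.3 -14.3 134.3] psi 2.06 tilt [-4.e-04  3.e-04 -1.e+00] F [-0.3  0.6 -0.9] w 0.5
[[-41.6, 234.2, 14.3], [0, 0, 0.03]],
```

Plate angle is about 0.48 against pin 0.49, a difference of about 1 mm, within the draw-in range. Next I go above the boss and press.

{"name": "servo_tool", "arguments": {"deltas": [[[0,35,0],[0,0,0]],[[-1,70,0],[0,0,0]],[[-2,105,0],[0,0,0]],[[-2,140,0],[0,0,0]],[[-2,165,0],[0,0,0]]]}}

```text
t: 11.88
ee_pos: [576.8, 134.7, 134.4]
orientation: [0.763, -3.047, -0.001]
ft_force: [-0.6, -0.2, -1.0]
width: 0.6
grasp_force: 0.0
```

{"name": "servo_tool", "arguments": {"deltas": [[[0,35,0],[0,0,0]],[[-1,70,5],[0,0,0]],[[-1.5,95,25],[0,0,0]],[[-1.5,102,38],[0,0,0]],[[-1.5,102,38],[0,0,0]]]}}

```text
t: 12.3
ee_pos: [529.0, 224.4, 94.2]
orientation: [0.766, -3.042, 0.0]
ft_force: [-0.2, -0.6, -0.9]
width: 0.6
grasp_force: 0.0
```

{"name": "servo_tool", "arguments": {"deltas": [[[0,0,0],[0,0,0]],[[0,0,0],[0,0,0]]]}}

```text
t: 12.47
ee_pos: [532.9, 222.3, 97.0]
orientation: [-0.76, 3.047, -0.0]
ft_force: [-0.3, -0.2, -0.8]
width: 0.4
grasp_force: 0.0
```

{"name": "servo_tool", "arguments": {"deltas": [[[0,0,15],[0,0,0]],[[0,0,25],[0,0,0]],[[0,0,30],[0,0,0]],[[0,0,33],[0,0,0]],[[0,0,36],[0,0,0]]]}}

```text
t: 12.88
ee_pos: [532.5, 221.2, 60.5]
orientation: [0.758, -3.048, 0.001]
ft_force: [-2.0, -3.8, 4.8]
width: 0.4
grasp_force: 2.4
```

{"name": "servo_tool", "arguments": {"deltas": [[[0,0,1.5],[0,0,0]],[[0,0,3],[0,0,0]],[[0,0,4.5],[0,0,0]],[[0,0,6],[0,0,0]],[[0,0,6],[0,0,0]]]}}

```text
t: 13.3
ee_pos: [532.7, 221.9, 54.3]
orientation: [-0.759, 3.048, 0.0]
ft_force: [-0.2, -0.1, 1.0]
width: 0.5
grasp_force: 0.5
```

Plate is moving down; press on to the stop.

{"name": "servo_tool", "arguments": {"deltas": [[[0,0,1],[0,0,0]],[[0,0,2],[0,0,0]],[[0,0,3],[0,0,0]],[[0,0,3.5],[0,0,0]],[[0,0,3.5],[0,0,0]]]}}

```text
t: 13.72
ee_pos: [532.8, 222.1, 52.0]
orientation: [-0.759, 3.048, 0.0]
ft_force: [-3.7, -4.8, 15.7]
width: 0.3
grasp_force: 7.6
```

{"name": "servo_tool", "arguments": {"deltas": [[[0,0,0.7],[0,0,0]],[[0,0,1.5],[0,0,0]],[[0,0,1.5],[0,0,0]]]}}

```text
t: 13.97
ee_pos: [532.9, 222.1, 51.8]
orientation: [-0.759, 3.048, 0.0]
ft_force: [-6.7, -6.1, 28.5]
width: 0.7
grasp_force: 13.9
```

{"name": "servo_tool", "arguments": {"deltas": [[[0,0,-3],[0,0,0]],[[0,0,-20],[0,0,0]],[[0,0,-50],[0,0,0]],[[0,0,-80],[0,0,0]],[[0,0,-90],[0,0,0]]]}}

```text
t: 14.38
ee_pos: [534.4, 223.2, 142.9]
orientation: [-0.758, 3.043, 0.002]
ft_force: [0.7, 0.8, 0.8]
width: 0.5
grasp_force: 0.0
```

{"name": "servo_tool", "arguments": {"deltas": [[[0,-40,0],[0,0,0]],[[0,-80,0],[0,0,0]],[[0,-120,0],[0,0,0]],[[0,-160,0],[0,0,0]],[[0,-200,0],[0,0,0]]]}}

```text
t: 14.8
ee_pos: [626.8, 44.0, 138.7]
orientation: [-0.76, 3.048, 0.001]
ft_force: [0.3, 0.3, 0.2]
width: 0.4
grasp_force: 0.0
```

{"name": "servo_tool", "arguments": {"deltas": [[[10,-30,0],[0,0,0]],[[10,-60,0],[0,0,0]],[[10,-60,0],[0,0,0]],[[10,-60,0],[0,0,0]]]}}

```text
t: 15.13
ee_pos: [645.7, -13.4, 138.4]
orientation: [0.755, -3.049, -0.001]
ft_force: [0.1, -0.2, -0.1]
width: 0.7
grasp_force: 0.0
```

Run:
```python
from h import *
a=snap("pics/z7.png"); print(pose()[0])
b=get_image("scene")
A=cv2.resize(cv2.imread("pics/z7.png"),(390,390)); B=cv2.resize(b["frame"][190:265,225:315],None,fx=4.5,fy=4.5,interpolation=cv2.INTER_CUBIC)
C=np.zeros((390,800,3),np.uint8); C[:,:390]=A; C[:B.shape[0],392:392+B.shape[1]]=B; cv2.imwrite("pics/z8.png",C)
v,u=np.mgrid[:420,:560]; d=a["depth"]
q=np.stack([(u-a["K"][0,2])*d/a["K"][0,0],(v-a["K"][1,2])*d/a["K"][1,1],d],-1)@a["pose"][:3,:3].T+a["pose"][:3,3]
r=np.hypot(q[...,0]-532,q[...,1]-223); print(np.median(q[(r>25)&(r<60)][:,2]),"boss",np.median(q[r<12][:,2]))
```

```text
[644.93915145 -10.95057847 138.99396612]
42.00037382602568 boss 52.818344675326216
```

View pics/z8.png

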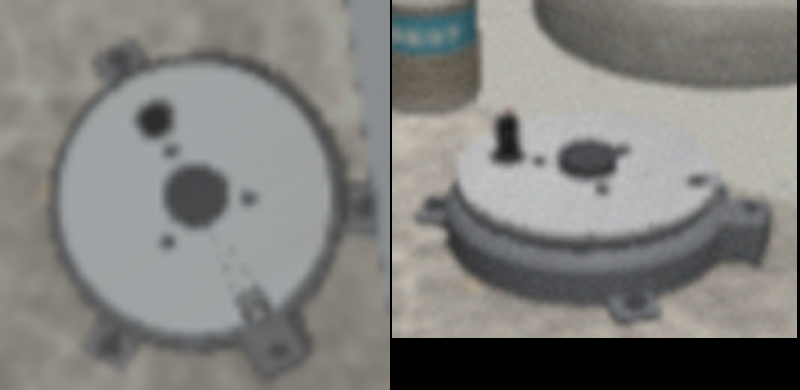

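The pin stands in the notch at (255,305). The plate's upper face measures 42 mm, so it is fully seated, and the hand is clear.

```bash
python3 -c "
from workcell import close_job
print(close_job())"
```

```text
the job is handed in; nothing more can be done
None
```

The job is handed in: the notch is over the pin, the plate is pressed fully home (upper face at 42 mm, 12 mm down) and the hand is clear; hand-in returned no verdict.

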